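Clip the drained dip basket onto the rinse tank's rim

TASK

Take the wire dip basket with its two adapters off the sloping drain stand and hook its lip over the middle part of the tank's long rim nearest the robot, so that the basket hangs inside the rinse tank. Then press the lip down until its spring tongue has snapped under the rolled rim and the lip sits fully home on it, and let go. Keep both adapters in the basket, do not slam the basket against the tank, and leave the wash bottle, the petri dish and the tape roll where they are.

Things in the scene. Friction and masses are not known exactly. Their poses are not given: they have to be found in the camera images.
- dip_basket: Loose open wire basket, 0.22 to 0.35 kg, 56 (x) x 90 (y) x 55 (z) mm. Origin: centre of its underside; z up. On its -x side a 70 mm wide back plate (outer face x = -30 mm) rises to z = 85 mm, bent outwards into the lip. A wire bow over the middle carries a black grip. At the start it stands on the drain board, leaning 20 degrees towards its -x side, and must be level in the tank.
- basket_grip (a point): Centre of the black grip on the bow (basket frame 0, 0, 122 mm; basket's axes): 9 mm thick (x), 56 mm long (y), 15 mm high; pinch its thickness. The bow's 4 mm wires leave its ends at y = +-31 mm and run down to y = +-45 mm. Open fingertips must stay above the lip's top (z = 88 mm, x = -28 to -44 mm).
- basket_lip (a point): Middle of the lip's underside, which lies on the rim's top when seated (basket frame -34, 0, 85 mm; basket's axes). The lip is a flat strip 16 mm wide (basket x -28 to -44 mm), 70 mm long in y and 3 mm thick; press on its top, 3 mm above this point.
- clip_tongue (a joint): Spring tongue, rad: bent strip 40 mm wide, hinged at the lip's outer edge; 0 at rest, + = sprung outwards. At rest its knee, 12 mm below the lip, leaves 4 mm beside the back plate; below it flares to 13 mm, 33 mm down. Set on the rim, the basket hangs by this flare, its lip 12 to 19 mm above the rim; 12 to 20 N down on the lip snaps it past the rim, and it springs back to nearly 0.
- rinse_tank: Empty open rectangular stainless tank, fixed. Origin: centre of its underside; z up. Inside 135 (x) x 175 (y) mm, walls 2.5 mm, upright, floor 7 mm up. The rim is a bead rolled outwards, 8 mm wide and high, flush with the wall's inner face, top at z = 105 mm. Its -x long wall is nearest the robot. A hung basket clears the floor by 13 mm.
- rim_mid (a point): Top of the bead at the middle of the long wall nearest the robot (tank frame -71.5, 0, 105 mm), with the tank's axes (y along this rim, +x into the tank).
- drain_stand: Fixed blue ribbed drain board, 124 mm wide, sloping 20 degrees down towards its -x side (the robot's right), on wire legs over a grey drip tray. Origin: on the bench under its middle. The board is about 30 mm high in front and 67 mm at the back; along its front edge runs a ledge 12 mm high against which the basket stands, along its sides 8 mm edges.
- adapter_1: Loose metal T-shaped coax adapter, 30 x 36 x 16 mm, lying in the basket. Origin: centre of its underside.
- adapter_2: Loose metal straight coax adapter, 36 mm long, 16 mm thick, lying in the basket. Origin: centre of its underside.
- wash_bottle: Bystander: white wash bottle with red cap, 68 mm across, 192 mm high. Origin: centre of its underside.
- petri_dish: Bystander: clear petri dish, 61 mm across, 13 mm high. Origin: centre of its underside.
- tape_roll: Bystander: roll of orange tape lying flat, 77 mm across, 19 mm high. Origin: centre of its underside.

How it is judged:
By the outcome, as a careful person would: the job done as asked, in the order asked, and still so for the second after the job is handed in, with the robot touching nothing.
It also fails if it takes over 69 s, if anything falls off the work surface, if the arm or the gripper's body presses on something with over 40 N, if the wrist force passes 120 N, or if a joint passes its speed limit or range.

ROBOT

A 6-joint arm with a two-finger parallel gripper is mounted at the origin on a cart in front of the work surface, level with it; the furniture and walls round the work are solid. World frame = base frame: x ahead of the robot, y to its left, z up, the work surface at z = 0. Lengths are in m, angles in rad, forces in N, time in s.
With the tool pointing down it reaches from about 0.3 to 0.875 m from the base axis. Payload 6.4 kg.
Tool frame: the origin (TCP) lies on the centre line of the jaws, within the pads' length; the fingertips stand 25 mm ahead of it and the grasp point (between the pads) lies 6 mm ahead of it (ctrl.tip_reach is the distance from the TCP to the fingertips, in m); z points along the fingers, y is the line along which they close (so a half turn about z gives the same grasp; the last joint's range is limited). The gripper opens to 85 mm and grips with 20 to 120 N. Pads are 22 mm wide; open, the fingers measure 114 mm over their backs; the gripper's body (76 mm by 85 mm) begins 54 mm behind the grasp point. The pads swing forward as they close: fully open they stand 13 mm farther back than shut.
Start: joints at [-1.438, 0.181, 1.607, -0, 1.354, -0.206], TCP at [0.191, -0.542, 0.256] pointing down, gripper open.
Joint ranges: [-2.99, 2.99], [-0.89, 2.07], [0.3, 2.58], [-1.14, 4.28], [0, 2.63], [-3.12, 3.12]. Speed limits (rad/s): [2.57, 2.57, 3.01, 3.14, 3.14, 3.14].

INTERFACE

Orientations are given as a unit quaternion [w, x, y, z].
In Python, from bench import ctrl gives the robot as it stands.
- The arm moves only by the tool servo_tool, never from a script. Its argument "motion" is a list that holds one entry, the list of rows, each a list of 5 numbers: the shift along the tool's x, y, z in cm, then the turn about the tool's z in degrees, then the closure, from -1 (fully open) to 1 (shut). In form: [[[dx, dy, dz, twist, claw], ...]]. A call has 1 to 5 rows; each row is the pose to reach, as a shift and turn from the pose commanded when the call began, along the tool's axes at that moment; what a row does not reach only later rows make up. A row lasts 1/10 s, in which the tool goes at most 50 mm and 8.59 degrees, less where a joint would pass 70% of its speed; a pose out of reach is approached as far as the arm can. A call with a gripper value outside its range is refused whole. The fingers move at their own pace and stop on an object; the grip force is fixed at half the most. Time passes only in rows, so rows that repeat a pose let the fingers close. It gives the time, the measured TCP pose, the force, the opening and the grip force at its end, in the units of the state.
- ctrl.get_obs(): the state, without advancing time (a new reading comes with each control period).
- ctrl.camera(name): name is "scene" or "top" or "wrist"; returns a dict with "pixels" (384x512x3 uint8, red, green, blue), "depth" (384x512 float32, m along the optical axis (not along the pixel's ray), 0 where there is no reading), "fx", "fy", "cx", "cy" (pixels), "R" (3x3) and "t" (3): a world point X has camera coordinates R X + t; the wrist camera has in their place "hand_eye" (4x4, takes a point from camera to tool coordinates, whose origin is the TCP and whose axes are the flange's). Camera axes: x right, y down, z forward; pixel columns grow to the right and rows downward; lengths in m; the calibration is good to about 2 mm. A picture is of the moment at which its call begins: read the wrist's pose just before it.
- ctrl.hand_in(): hands the job in; it is judged then, once.
The state is a dict: "time_s": time; "q": joint angles; "dq": joint speeds; "joint_efforts": joint torques, N m; "eef_pos": TCP position; "eef_rot": TCP orientation; "wrist_force": force on the tool from outside, world axes, zero at the start; "torque": the same for the moment, N m; "opening": opening from 0.0 (shut) to 1.0 (fully open); "grasp_force": force on a finger pad.
Only numpy, scipy, OpenCV 4.12 (cv2) and the standard library are available. Lean on these libraries where they do the work, as an engineer would, in place of code of your own. Each camera call takes 0.05 s, during which the arm holds its last target. There are 200 camera calls.

## Working session

There is one attempt and no reset: what is moved stays moved. The work goes in short steps, Python scripts to look and compute and a tool call to move; the robot and the scene stay as the last step left them, time stands still between calls to the robot, and variables do not carry over. Pictures are saved under pics/ and viewed, at most 13 in all, crops included, and the job is handed in when it is done.

Besides the shell and the picture viewer there is one more tool, called after "Call:" in YAML: its name, and indented under it one key for each argument. servo_tool: Moves the arm, as the interface text tells. Its arguments: {"type":"object","properties":{"motion":{"type":"array"}},"required":["motion"]}

```bash
mkdir -p pics
cat > h.py <<'E'
import numpy as np, cv2
from bench import ctrl
from scipy.spatial.transform import Rotation as Ro
def cloud(c):
    v,u=np.mgrid[0:384,0:512]; d=c["depth"]
    P=np.stack([(u-c["cx"])/c["fx"]*d,(v-c["cy"])/c["fy"]*d,d],-1)
    return (P-c["t"])@c["R"]   # R^T (P-t)
def Rt(o): 
    q=o["eef_rot"]; return Ro.from_quat([q[1],q[2],q[3],q[0]]).as_matrix()
def save(c,n): cv2.imwrite("pics/"+n,c["pixels"][:,:,::-1])
E
python3 - <<'E'
from h import *
o=ctrl.get_obs(); print(o, Rt(o))
for n in("scene","top"):
    c=ctrl.camera(n); save(c,n+"0.png"); np.save(n+".npy",c,allow_pickle=True)
    print(n,c["fx"],c["cx"],c["cy"],-c["R"].T@c["t"],c["R"])
a=cv2.imread("pics/scene0.png");
E
```

```text
{'time_s': 0.0, 'q': array([-1.43827053e+00,  1.81526998e-01,  1.60799956e+00, -4.96387451e-06,
        1.35379488e+00, -2.06305232e-01]), 'dq': array([-0.00020684, -0.00137263,  0.0001363 , -0.00149443, -0.00049596,
       -0.00093182]), 'joint_efforts': array([-5.55411370e-04, -4.44867539e+01, -3.51344669e+01, -4.33494215e-04,
        9.13886499e-03,  9.97825396e-06]), 'eef_pos': array([ 0.19106558, -0.54179339,  0.25539609]), 'eef_rot': array([-8.63892572e-04,  9.85683024e-01,  1.68606726e-01,  2.94583009e-05]), 'wrist_force': array([0.11374102, 0.22119563, 0.19853017]), 'torque': array([ 0.00055733,  0.02816761, -0.0283046 ]), 'grasp_force': 0.0, 'opening': 0.9997345155402654} [[ 9.43143542e-01  3.32385626e-01 -2.33243102e-04]
 [ 3.32385524e-01 -9.43142051e-01  1.71298222e-03]
 [ 3.49389291e-04 -1.69311475e-03 -9.99998506e-01]]
scene 458.4333786729714 257.95843756987585 189.39789148843252 [-0.06153918  0.76768254  0.87183293] [[-0.74219673 -0.66989437  0.01963508]
 [-0.44327452  0.46872206 -0.76407286]
 [ 0.50264471 -0.57579611 -0.64483109]]
top 432.45677299405435 258.31899661256676 194.94752685352253 [0.48307517 0.06289894 1.35568527] [[ 0.0033462  -0.99993188  0.01118241]
 [-0.99794117 -0.00405535 -0.06400762]
 [ 0.06404861 -0.01094521 -0.99788676]]
```

View pics/scene0.png

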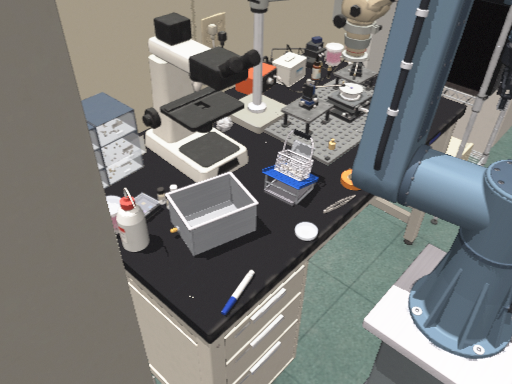

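View pics/top0.png

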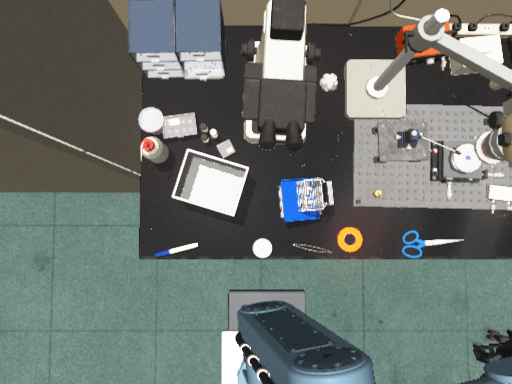

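The scene view shows the tank at about (212,212) and the basket on the blue board at (292,170). In the top view the tank's rim corners are near (187,150), (249,165), (237,216) and (173,199). The basket is at about (312,197), with its lip side towards image right (world -y). Next I measure both from the clouds.

Run:
```python
from h import *
S=np.load("scene.npy",allow_pickle=True).item();T=np.load("top.npy",allow_pickle=True).item()
for nm,c in(("top",T),("scene",S)):
    X=cloud(c); hsv=cv2.cvtColor(c["pixels"],cv2.COLOR_RGB2HSV)
    ok=c["depth"]>0
    # tank: points near rim height 0.105
    win=np.zeros((384,512),bool)
    if nm=="top": win[140:225,165:255]=1
    else: win[170:255,160:262]=1
    m=ok&win&(X[...,2]>.095)&(X[...,2]<.115)
    P=X[m]; r=cv2.minAreaRect(P[:,:2].astype(np.float32)); print(nm,"rim n",len(P),"z",np.percentile(P[:,2],[5,50,95]),r,"box",cv2.boxPoints(r).round(4).tolist())
    # blue board
    w2=np.zeros_like(win)
    if nm=="top": w2[170:230,270:345]=1
    else: w2[130:210,255:330]=1
    b=ok&w2&(hsv[...,0]>105)&(hsv[...,0]<125)&(hsv[...,1]>150)&(hsv[...,2]>80)
    P=X[b]; r=cv2.minAreaRect(P[:,:2].astype(np.float32)); A=np.c_[P[:,:2],np.ones(len(P))]; print("board",len(P),P.mean(0),r,np.linalg.lstsq(A,P[:,2],rcond=None)[0])
    g=ok&w2&(X[...,2]>.125)
    P=X[g]; print("high",len(P)); 
    i=np.argsort(-P[:,2])[:25]; print(np.c_[np.argwhere(g)[i],P[i].round(4)*1000, c["pixels"][g][i]].astype(int).tolist())
    (y0,y1,x0,x1)=(165,235,265,350) if nm=="top" else (125,205,250,335)
    cv2.imwrite(f"pics/{nm}_crop.png",cv2.resize(c["pixels"][y0:y1,x0:x1,::-1],None,fx=7,fy=7,interpolation=cv2.INTER_CUBIC))
```

```text
top rim n 653 z [0.10031343 0.10540648 0.10964917] ((0.6022765636444092, 0.18863020837306976), (0.1909654140472412, 0.15093354880809784), 73.14564514160156) box [[0.5023999810218811, 0.11909999698400497], [0.6467999815940857, 0.07540000230073929], [0.7021999955177307, 0.2581000030040741], [0.557699978351593, 0.3018999993801117]]
board 830 [ 0.54474481 -0.059125    0.05469324] ((0.554922342300415, -0.07994253933429718), (0.12909738719463348, 0.11459875106811523), 4.928835868835449) [0.02013002 0.33022276 0.06325193]
high 115
[[183, 326, 593, -136, 169, 130, 126, 124], [197, 327, 554, -139, 167, 54, 53, 55], [185, 326, 587, -137, 166, 92, 89, 91], [191, 325, 571, -134, 166, 45, 41, 48], [192, 326, 568, -137, 166, 45, 45, 46], [185, 325, 587, -134, 166, 47, 48, 49], [186, 326, 584, -137, 166, 76, 74, 74], [199, 327, 549, -139, 166, 47, 46, 48], [182, 326, 596, -137, 166, 159, 156, 156], [190, 325, 573, -134, 166, 48, 47, 53], [193, 327, 565, -139, 166, 124, 122, 123], [201, 326, 543, -137, 165, 47, 45, 50], [188, 326, 579, -137, 165, 58, 58, 58], [187, 324, 582, -131, 165, 38, 36, 42], 
[... 1284 characters left out ...]
8, 163, 45, 45, 49], [133, 303, 563, -134, 163, 52, 51, 54], [131, 299, 577, -134, 163, 50, 48, 52], [134, 307, 552, -139, 163, 46, 46, 49], [133, 302, 565, -133, 163, 44, 43, 46], [134, 305, 556, -135, 162, 45, 47, 50], [134, 303, 560, -131, 162, 33, 33, 36], [132, 302, 569, -137, 162, 48, 47, 50], [130, 297, 586, -136, 162, 45, 46, 48], [135, 308, 548, -137, 162, 53, 53, 56], [134, 304, 559, -134, 162, 36, 37, 40], [133, 299, 572, -128, 162, 31, 33, 35], [130, 294, 592, -131, 161, 81, 80, 79], [130, 296, 588, -135, 161, 51, 51, 53], [133, 304, 562, -138, 161, 52, 52, 54], [136, 308, 545, -134, 161, 34, 34, 36], [131, 298, 581, -135, 161, 49, 48, 51], [136, 309, 543, -136, 161, 33, 33, 35]]
```

View pics/top_crop.png

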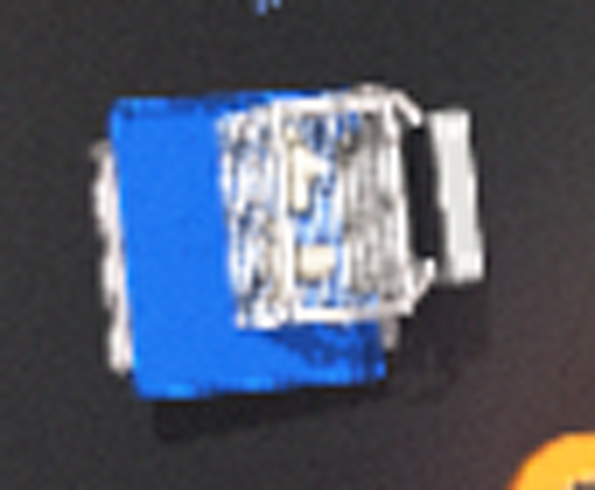

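View pics/scene_crop.png

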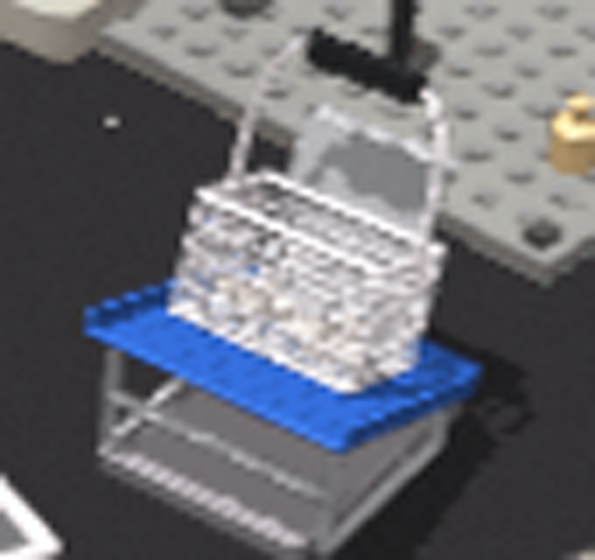

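In the top crop the white lip is on the right at crop (460,195), the dark grip is at (415,200), and both adapters are in the basket at crop (305,180) and (318,262). The basket leans towards -y, as described. In the scene crop the grip runs from (310,45) to (425,90).

The plan is to pick with the tool turned about 167° so the last joint stays in range. I still need to refine the grip's centre and line.

Run:
```python
from h import *
S=np.load("scene.npy",allow_pickle=True).item();T=np.load("top.npy",allow_pickle=True).item()
for nm,c in(("top",T),("scene",S)):
    X=cloud(c); px=c["pixels"].astype(int); ok=c["depth"]>0
    near=ok&(abs(X[...,0]-.567)<.05)&(abs(X[...,1]+.135)<.03)&(X[...,2]>.14)&(X[...,2]<.18)
    g=near&(px.max(-1)<75); P=X[g]
    mn,ev=cv2.PCACompute(P.astype(np.float64),None); print(nm,"grip",len(P),mn,"dir",ev[0],"ext",np.ptp((P-mn)@ev[0]),"y/x deg",np.degrees(np.arctan(ev[0][1]/ev[0][0])))
    print(np.percentile(P,[2,50,98],axis=0).round(4).tolist())
    l=ok&(abs(X[...,0]-.567)<.05)&(X[...,1]<-.14)&(X[...,1]>-.19)&(X[...,2]>.095)&(X[...,2]<.14)&(px.min(-1)>140)
    P=X[l]; r=cv2.minAreaRect(P[:,:2].astype(np.float32)); print("lip",len(P),P.mean(0),r,np.percentile(P,[2,98],axis=0).round(4).tolist())
```

```text
top grip 69 [[ 0.56740309 -0.13467093  0.16184049]] dir [ 0.99534399  0.09609519 -0.00748652] ext 0.050924586350893475 y/x deg 5.514513078747599
[[0.5435, -0.1402, 0.1535], [0.5663, -0.1347, 0.1625], [0.5936, -0.1298, 0.1667]]
lip 117 [ 0.57126775 -0.15765334  0.11283506] ((0.5709307193756104, -0.15800054371356964), (0.06761687248945236, 0.015349765308201313), 4.731289863586426) [[0.5376, -0.1668, 0.1069], [0.604, -0.1484, 0.1177]]
scene grip 85 [[ 0.56606457 -0.13290586  0.15879004]] dir [ 0.99830077  0.05543082 -0.0179722 ] ext 0.053176941921325285 y/x deg 3.1780942488117905
[[0.541, -0.139, 0.151], [0.5671, -0.1328, 0.1595], [0.5918, -0.1271, 0.1644]]
lip 76 [ 0.57962688 -0.15140382  0.10857497] ((0.5704331398010254, -0.15387897193431854), (0.07044316083192825, 0.02512788400053978), 4.169606685638428) [[0.5359, -0.1653, 0.0964], [0.6045, -0.142, 0.1151]]
```

Call:
servo_tool:
  motion:
    - [[3.27,-1.73,0,0,-1],[6.53,-3.47,0,0,-1],[9.8,-5.2,0,0,-1],[13.07,-6.93,0,0,-1],[16.33,-8.67,0,0,-1]]

```text
time_s: 0.6
eef_pos: [0.317, -0.4049, 0.2559]
eef_rot: [-0.0, 0.986, 0.168, -0.0]
wrist_force: [-0.6, 0.5, -0.2]
opening: 1.001
grasp_force: 0.0
```

Call:
servo_tool:
  motion:
    - [[3.27,-1.73,0,0,-1],[6.53,-3.47,0,0,-1],[9.8,-5.2,0,0,-1],[13.07,-6.93,0,0,-1],[16.33,-8.67,0,0,-1]]

```text
time_s: 1.1
eef_pos: [0.4422, -0.2688, 0.256]
eef_rot: [-0.0, 0.986, 0.169, -0.0]
wrist_force: [1.1, 0.3, -0.5]
opening: 0.996
grasp_force: 0.0
```

Call:
servo_tool:
  motion:
    - [[0,0,0,-8.5,-1],[0,0,0,-17,-1],[0,0,0,-25.5,-1],[0,0,0,-34,-1],[0,0,0,-42,-1]]

```text
time_s: 1.6
eef_pos: [0.4414, -0.2699, 0.2558]
eef_rot: [-0.0, 0.858, 0.513, -0.0]
wrist_force: [-0.3, -0.3, -0.8]
opening: 1.001
grasp_force: 0.0
```

Call:
servo_tool:
  motion:
    - [[0,0,0,-8.2,-1],[0,0,0,-16.4,-1],[0,0,0,-24.6,-1],[0,0,0,-32.8,-1],[0,0,0,-41,-1]]

```text
time_s: 2.1
eef_pos: [0.4413, -0.27, 0.2558]
eef_rot: [-0.0, 0.624, 0.781, 0.0]
wrist_force: [-0.2, -0.5, -0.0]
opening: 1.002
grasp_force: 0.0
```

Call:
servo_tool:
  motion:
    - [[0,0,0,-8.2,-1],[0,0,0,-16.4,-1],[0,0,0,-24.6,-1],[0,0,0,-32.8,-1],[0,0,0,-41,-1]]

```text
time_s: 2.6
eef_pos: [0.4413, -0.27, 0.2558]
eef_rot: [-0.0, 0.311, 0.95, 0.0]
wrist_force: [-0.0, 0.1, -1.0]
opening: 1.001
grasp_force: 0.0
```

Call:
servo_tool:
  motion:
    - [[0,0,0,-8.2,-1],[0,0,0,-16.4,-1],[0,0,0,-24.6,-1],[0,0,0,-32.8,-1],[0,0,0,-41,-1]]

```text
time_s: 3.1
eef_pos: [0.4413, -0.27, 0.2558]
eef_rot: [-0.0, -0.041, 0.999, 0.0]
wrist_force: [-0.5, -0.2, 0.0]
opening: 1.0
grasp_force: 0.0
```

```bash
cat > go.py <<'E'
import sys
from h import *
# args: target world x y z (m) of TCP, yaw of tool x (deg) -> shift in tool axes cm, twist deg
o=ctrl.get_obs(); R=Rt(o); t=np.array([float(a) for a in sys.argv[1:4]])
yaw=np.degrees(np.arctan2(R[1,0],R[0,0]))
print("t",o["time_s"],"pos",o["eef_pos"].round(4),"yaw",yaw.round(2),"q",np.degrees(o["q"]).round(1),"F",o["wrist_force"].round(1),"open",round(o["opening"],3),"gf",o["grasp_force"])
print("shift cm",((t-o["eef_pos"])@R*100).round(2),"twist",round(-(float(sys.argv[4])-yaw+180)%360-180 if 0 else ((yaw-float(sys.argv[4])+180)%360-180),2))
E
python3 go.py .567 -.134 .245 184.9
```

```text
t 3.1 pos [ 0.4413 -0.27    0.2558] yaw -175.25 q [ -44.6    3.   100.3    0.    76.8 -139.4] F [-0.5 -0.2  0. ] open 1.0 gf 0.0
shift cm [-13.65  12.51   1.08] twist -0.15
```

Call:
servo_tool:
  motion:
    - [[-2.7,2.5,0,0,-1],[-5.5,5,0,0,-1],[-8.2,7.5,0,0,-1],[-10.9,10,0,0,-0.6],[-13.65,12.5,0,-0.2,-0.3]]

```text
time_s: 3.6
eef_pos: [0.5686, -0.1338, 0.2558]
eef_rot: [-0.0, -0.04, 0.999, 0.0]
wrist_force: [0.4, -0.5, -0.1]
opening: 0.692
grasp_force: 0.0
```

Call:
servo_tool:
  motion:
    - [[0,0,0,0,-0.2],[0,0,0,0,-0.2]]

```text
time_s: 3.8
eef_pos: [0.568, -0.1343, 0.2556]
eef_rot: [-0.001, -0.041, 0.999, 0.0]
wrist_force: [-0.0, -0.6, -1.0]
opening: 0.596
grasp_force: 0.0
```

```bash
cat > wr.py <<'E'
from h import *
def wrist():
    o=ctrl.get_obs(); c=ctrl.camera("wrist"); d=c["depth"]
    v,u=np.mgrid[0:384,0:512]
    P=np.stack([(u-c["cx"])/c["fx"]*d,(v-c["cy"])/c["fy"]*d,d],-1)
    H=np.array(c["hand_eye"]); P=P@H[:3,:3].T+H[:3,3]
    return o,c,P@Rt(o).T+o["eef_pos"]
E
python3 - <<'E'
from wr import *
o,c,X=wrist(); save(c,"w1.png"); px=c["pixels"].astype(int); ok=c["depth"]>0
print(c["hand_eye"],c["fx"])
g=ok&(abs(X[...,0]-.567)<.06)&(abs(X[...,1]+.135)<.03)&(X[...,2]>.14)&(X[...,2]<.18)&(px.max(-1)<80)
P=X[g]; print(len(P)); mn,ev=cv2.PCACompute(P,None); print(mn,ev[0],np.percentile(P,[2,50,98],axis=0).round(4))
E
python3 go.py .567 -.134 .163 184.9
```

```text
[[-4.04926348e-06 -9.56923465e-01 -2.90340286e-01  7.39698824e-02]
 [ 9.99999860e-01 -1.57485054e-04  5.05103452e-04  2.98731101e-04]
 [-5.29069601e-04 -2.90340244e-01  9.56923332e-01 -1.18308542e-01]
 [ 0.00000000e+00  0.00000000e+00  0.00000000e+00  1.00000000e+00]] 337.2094840406691
1218
[[ 0.5666289  -0.13648102  0.16184478]] [ 0.99585845  0.09090095 -0.00172231] [[ 0.5417 -0.1426  0.1555]
 [ 0.5661 -0.1365  0.1626]
 [ 0.5933 -0.1299  0.1645]]
t 3.85 pos [ 0.5675 -0.1351  0.2557] yaw -175.36 q [ -25.    11.5   90.8   -0.    77.8 -119.7] F [-1.   0.5 -0.3] open 0.602 gf 0.0
shift cm [0.03 0.11 9.27] twist -0.26
```

View pics/w1.png

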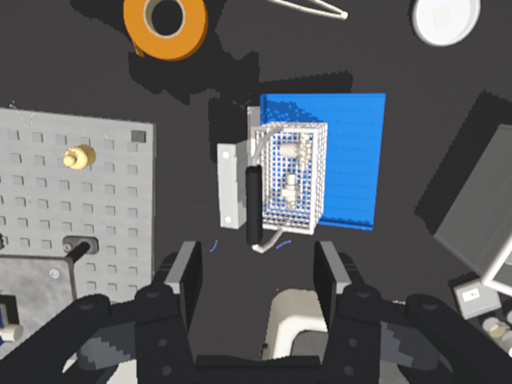

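The wrist view shows the grip (black bar) at (254,205), midway between the fingers, with the lip at (230,185) and both adapters at (292,165). That agrees with the earlier measurement, so I go down and close loosely first.

Call:
servo_tool:
  motion:
    - [[0,0.1,2.5,0,-0.2],[0,0.1,5,0,-0.1],[0,0.1,7.5,0,0],[0,0.1,9.3,-0.2,0.1],[0,0.1,9.3,-0.2,0.2]]

```text
time_s: 4.35
eef_pos: [0.5652, -0.1345, 0.1602]
eef_rot: [-0.003, -0.041, 0.999, 0.001]
wrist_force: [0.3, 0.3, -0.4]
opening: 0.402
grasp_force: 0.0
```

Call:
servo_tool:
  motion:
    - [[0,0,0,0,0.4],[0,0,0,0,0.55],[0,0,0,0,0.6],[0,0,0,0,0.63],[0,0,0,0,0.63]]

```text
time_s: 4.85
eef_pos: [0.5687, -0.135, 0.1646]
eef_rot: [0.001, -0.042, 0.999, -0.001]
wrist_force: [0.4, -2.8, 1.7]
opening: 0.188
grasp_force: 1.6
```

```bash
python3 - <<'E'
from wr import *
o,c,X=wrist(); cv2.imwrite("pics/w2.png",c["pixels"][:,:,::-1])
E
python3 go.py .567 -.134 .163 184.9
```

```text
t 4.9 pos [ 0.5686 -0.1349  0.1644] yaw -175.19 q [ -25.    17.    95.3   -0.    67.6 -119.7] F [-0.1 -2.9  1.7] open 0.183 gf 1.4466975722461939
shift cm [0.15 0.1  0.14] twist -0.09
```

View pics/w2.png

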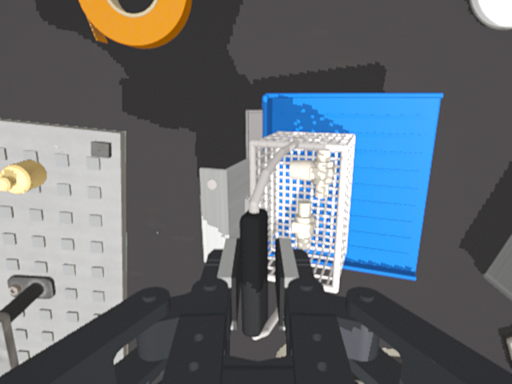

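The jaws are around the grip, with first contact at 16 mm opening. Now I swing the basket upright (+y and up) while tightening.

Call:
servo_tool:
  motion:
    - [[0,0.4,-0.15,0,0.64],[0,0.8,-0.3,0,0.66],[0,1.2,-0.5,0,0.67],[0,1.6,-0.7,0,0.68],[0,2.0,-0.95,0,0.69]]

```text
time_s: 5.4
eef_pos: [0.5659, -0.1133, 0.1726]
eef_rot: [-0.0, -0.042, 0.999, 0.0]
wrist_force: [-0.0, -0.5, -0.6]
opening: 0.151
grasp_force: 0.5
```

Call:
servo_tool:
  motion:
    - [[0,0.4,-0.2,0,0.71],[0,0.8,-0.4,0,0.73],[0,1.2,-0.6,0,0.75],[0,1.6,-0.75,0,0.78],[0,1.9,-0.9,0,0.82]]

```text
time_s: 5.9
eef_pos: [0.5643, -0.0947, 0.1815]
eef_rot: [-0.0, -0.042, 0.999, 0.0]
wrist_force: [-0.1, -0.2, -2.0]
opening: 0.096
grasp_force: 31.7
```

Call:
servo_tool:
  motion:
    - [[0,0,0,0,0.9],[0,0,0,0,1],[0,0,0,0,1],[0,0,0,0,1],[0,0,0,0,1]]

```text
time_s: 6.4
eef_pos: [0.5645, -0.0952, 0.1815]
eef_rot: [-0.0, -0.042, 0.999, 0.0]
wrist_force: [-0.2, -0.1, -4.0]
opening: 0.092
grasp_force: 59.4
```

```bash
python3 - <<'E'
from h import *
a=ctrl.camera("scene"); np.save("s3.npy",a,allow_pickle=True)
cv2.imwrite("pics/s3.png",cv2.resize(a["pixels"][90:215,230:350,::-1],None,fx=4.5,fy=4.5,interpolation=cv2.INTER_CUBIC))
E
python3 go.py .567 -.094 .185 184.9
```

```text
t 6.45 pos [ 0.5645 -0.0952  0.1815] yaw -175.19 q [ -21.5   14.5   96.3    0.    69.3 -116.3] F [ 0.2  0.4 -3.5] open 0.091 gf 59.420126080513
shift cm [-0.26  0.1  -0.35] twist -0.09
```

View pics/s3.png

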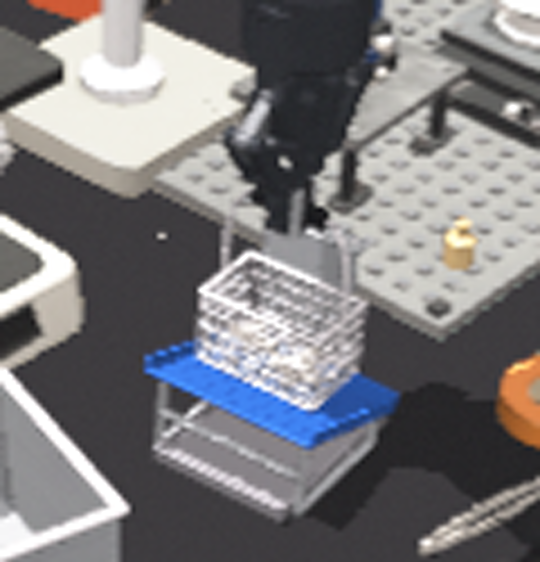

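The basket now hangs upright in the jaws (scene crop about (285,300)). The opening is 9%, grip force 59 N, and the wrist carries -4 N, so its full weight is held. Next: lift, turn and transfer.

Call:
servo_tool:
  motion:
    - [[0,0,-2,0,1],[0,0,-4.5,0,1],[0,0,-7.5,0,1],[0,0,-10.5,0,1],[0,0,-13,0,1]]

```text
time_s: 6.95
eef_pos: [0.5648, -0.0953, 0.3134]
eef_rot: [0.0, -0.042, 0.999, -0.0]
wrist_force: [0.3, -0.5, -3.5]
opening: 0.091
grasp_force: 59.4
```

Call:
servo_tool:
  motion:
    - [[0,0,0,4,1],[0,0,0,9,1],[0,0,0,15,1],[0,0,0,21,1],[0,0,0,27,1]]

```text
time_s: 7.45
eef_pos: [0.5645, -0.0952, 0.3114]
eef_rot: [-0.0, 0.195, 0.981, 0.0]
wrist_force: [0.2, 0.3, -3.8]
opening: 0.093
grasp_force: 59.4
```

Call:
servo_tool:
  motion:
    - [[0,0,0,6,1],[0,0,0,12,1],[0,0,0,18,1],[0,0,0,24,1],[0,0,0,30,1]]

```text
time_s: 7.95
eef_pos: [0.5645, -0.0953, 0.3114]
eef_rot: [-0.0, 0.442, 0.897, -0.0]
wrist_force: [0.5, 0.4, -4.1]
opening: 0.097
grasp_force: 59.4
```

Call:
servo_tool:
  motion:
    - [[0,0,0,6,1],[0,0,0,12,1],[0,0,0,18,1],[0,0,0,24,1],[0,0,0,30,1]]

```text
time_s: 8.45
eef_pos: [0.5645, -0.0952, 0.3114]
eef_rot: [-0.0, 0.659, 0.752, -0.0]
wrist_force: [-0.3, -0.6, -3.9]
opening: 0.088
grasp_force: 59.4
```

Call:
servo_tool:
  motion:
    - [[0,0,0,6,1],[0,0,0,12,1],[0,0,0,18,1],[0,0,0,22,1],[0,0,0,24.8,1]]

```text
time_s: 8.95
eef_pos: [0.5645, -0.0952, 0.3114]
eef_rot: [-0.0, 0.805, 0.594, -0.0]
wrist_force: [-0.1, -0.6, -3.3]
opening: 0.085
grasp_force: 59.4
```

```bash
python3 go.py .568 .20 .311 73
```

```text
t 8.95 pos [ 0.5645 -0.0952  0.3114] yaw 72.85 q [-21.5   7.7  88.7   0.   83.6  -4.3] F [-0.1 -0.6 -3.3] open 0.085 gf 59.39134240150452
shift cm [28.32 -8.37  0.05] twist -0.15
```

Call:
servo_tool:
  motion:
    - [[1.6,-0.5,0,0,1],[4.2,-1.2,0,0,1],[7.4,-2.2,0,0,1],[10.8,-3.2,0,0,1],[14.2,-4.2,0,0,1]]

```text
time_s: 9.45
eef_pos: [0.5655, 0.0549, 0.3116]
eef_rot: [-0.0, 0.804, 0.595, 0.0]
wrist_force: [0.6, -0.6, -3.4]
opening: 0.092
grasp_force: 59.4
```

Call:
servo_tool:
  motion:
    - [[3.4,-1.0,0,0,1],[6.8,-2.0,0,0,1],[10,-3.0,0,0,1],[12.6,-3.7,0,0,1],[14.1,-4.1,0,0,1]]

```text
time_s: 9.95
eef_pos: [0.5671, 0.2025, 0.3115]
eef_rot: [-0.0, 0.803, 0.596, -0.0]
wrist_force: [0.2, -0.9, -3.5]
opening: 0.096
grasp_force: 59.4
```

Call:
servo_tool:
  motion:
    - [[0,0,0,0,1],[0,0,0,0,1],[0,0,0,0,1]]

```text
time_s: 10.25
eef_pos: [0.568, 0.1987, 0.3116]
eef_rot: [0.0, 0.804, 0.595, -0.0]
wrist_force: [-0.2, 0.0, -4.2]
opening: 0.089
grasp_force: 59.4
```

Run:
```python
from wr import *
o,c,X=wrist(); np.save("w4.npy",X); save(c,"w4.png")
R=Rt(o); p=o["eef_pos"]; ok=c["depth"]>0
L=(X-p)@R   # tool coordinates
print(p,np.degrees(np.arctan2(R[1,0],R[0,0])))
# lip in tool frame: bright points at tool y in -25..-50mm, z about 6+34=40mm
m=ok&(L[...,1]<-.02)&(L[...,1]>-.055)&(L[...,2]>.03)&(L[...,2]<.05)&(abs(L[...,0])<.06)
P=L[m]; r=cv2.minAreaRect((P[:,:2]*1000).astype(np.float32)); print("lip",len(P),np.median(P,0),r,np.percentile(P,[2,98],axis=0).round(4).tolist())
# rim top points
m=ok&(abs(X[...,2]-.103)<.008); P=X[m]; print("rim",len(P))
c0=np.array([.6016,.1894]); a=np.radians(-17); T=np.array([[np.cos(a),np.sin(a)],[-np.sin(a),np.cos(a)]])
Q=(P[:,:2]-c0)@T.T*1000
n=(abs(Q[:,0]+71.5)<9)&(abs(Q[:,1])<85); Q=Q[n]; Z=P[n,2]
for lo in range(-80,80,20):
    k=(Q[:,1]>=lo)&(Q[:,1]<lo+20)&(Z>.1); 
    if k.sum()>3: print(lo,k.sum(),np.percentile(Q[k,0],[3,50,97]).round(1),np.percentile(Z[k],[50,95]).round(4))
```

```text
[0.56801591 0.19869389 0.31164977] 72.96278564236306
lip 3974 [ 0.00534024 -0.03528946  0.04191536] ((1.1131782531738281, -36.09424591064453), (68.66755676269531, 16.874019622802734), 0.021290499716997147) [[-0.0292, -0.0436, 0.0404], [0.0346, -0.0278, 0.0476]]
rim 4576
-80 11 [-68.4 -68.2 -68. ] [0.1034 0.1041]
-60 15 [-68.5 -67.9 -67.7] [0.1019 0.1044]
-40 13 [-68.3 -68.1 -67.9] [0.1033 0.1041]
-20 11 [-68.4 -68.3 -67.8] [0.1027 0.104 ]
0 13 [-68.2 -68.  -67.8] [0.1031 0.1036]
20 61 [-75.6 -72.6 -68.1] [0.1047 0.1062]
40 187 [-75.4 -71.4 -68. ] [0.105  0.1065]
60 203 [-75.5 -71.4 -68. ] [0.105  0.1065]
```

View pics/w4.png

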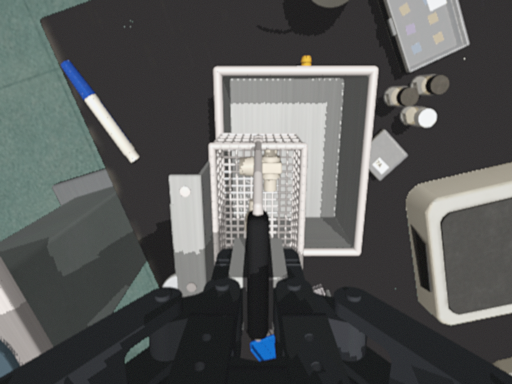

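In the wrist view the basket's lip (190,230) is parallel to the tank's left rim at (218,100). The measured lip centre is 36 mm from the jaw line, as it should be, and the rim's inner edge is at tank x = -68 along its whole length. Both adapters are visible at (262,168). The position is good, so I go down.

Call:
servo_tool:
  motion:
    - [[0,0,2,0,1],[0,0,4.5,0,1],[0,-0.05,7,0,1],[0,-0.05,9,0,1],[0,-0.05,10.5,0,1]]

```text
time_s: 10.8
eef_pos: [0.5671, 0.1987, 0.2052]
eef_rot: [-0.0, 0.804, 0.594, -0.001]
wrist_force: [-0.1, 0.2, -3.4]
opening: 0.094
grasp_force: 59.4
```

Call:
servo_tool:
  motion:
    - [[0,0,0.6,0,1],[0,0,1.2,0,1],[0,0,1.6,0,1],[0,0,1.6,0,1]]

```text
time_s: 11.2
eef_pos: [0.5677, 0.1998, 0.191]
eef_rot: [0.0, 0.804, 0.595, 0.0]
wrist_force: [-0.8, 0.4, -4.6]
opening: 0.091
grasp_force: 59.4
```

```bash
python3 - <<'E'
from wr import *
o,c,X=wrist(); save(c,"w5.png"); R=Rt(o); p=o["eef_pos"]; ok=c["depth"]>0; L=(X-p)@R
m=ok&(L[...,1]<-.029)&(L[...,1]>-.043)&(L[...,2]>.038)&(L[...,2]<.045)&(L[...,0]>-.03)&(L[...,0]<.034)
P=L[m]; print("lip plane slope x,y",np.linalg.lstsq(np.c_[P[:,:2],np.ones(len(P))],P[:,2],rcond=None)[0],np.median(P,0))
c0=np.array([.6016,.1894]); a=np.radians(-17); T=np.array([[np.cos(a),np.sin(a)],[-np.sin(a),np.cos(a)]])
print("TCP in tank",(p[:2]-c0)@T.T*1000,p)
Q=(X[...,:2]-c0)@T.T*1000
m=ok&(abs(X[...,2]-.105)<.004)&(abs(Q[...,0]+71.5)<9)&(Q[...,1]>42)&(Q[...,1]<75); print("rim",m.sum(),np.percentile(Q[m][:,0],[3,50,97]),np.median(X[m][:,2]))
a=ctrl.camera("scene"); cv2.imwrite("pics/s5.png",cv2.resize(a["pixels"][130:260,150:280,::-1],None,fx=4.5,fy=4.5,interpolation=cv2.INTER_CUBIC))
E
python3 go.py .5669 .1989 .17 73
```

```text
lip plane slope x,y [-0.00088027 -0.00158098  0.04172486] [ 0.00478404 -0.03595859  0.04180364]
TCP in tank [-3.54865312e+01 -3.03222607e-03] [0.56766317 0.19977236 0.19096145]
rim 769 [-75.25132965 -71.10354382 -67.85015432] 0.1050389033992618
t 11.3 pos [0.5679 0.1999 0.1915] yaw 73.02 q [ 8.1 17.3 91.4  0.  71.2 25.1] F [ 0.1  0.7 -4.3] open 0.092 gf 59.39691960811615
shift cm [-0.13 -0.07  2.15] twist 0.02
```

View pics/s5.png

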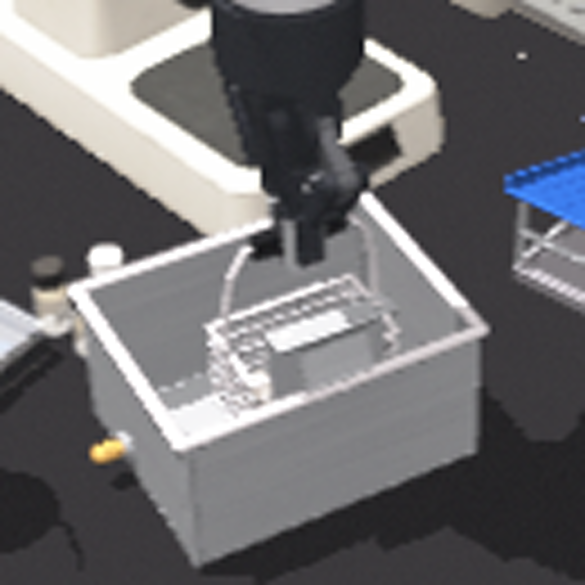

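The lip is level (slope below 0.2%), parallel to the rim and centred on it. In the scene crop the lip at (310,330) is above the near rim at (340,380). Next I lower slowly onto the rim, watching the force.

Call:
servo_tool:
  motion:
    - [[0,0,0.3,0,1],[0,0,0.6,0,1],[0,0,0.9,0,1],[0,0,1.2,0,1],[0,0,1.2,0,1]]

```text
time_s: 11.8
eef_pos: [0.567, 0.1998, 0.178]
eef_rot: [-0.0, 0.804, 0.595, -0.001]
wrist_force: [0.4, -0.6, -4.1]
opening: 0.091
grasp_force: 59.4
```

Call:
servo_tool:
  motion:
    - [[0,0,0.2,0,1],[0,0,0.4,0,1],[0,0,0.6,0,1],[0,0,0.7,0,1],[0,0,0.7,0,1]]

```text
time_s: 12.3
eef_pos: [0.5671, 0.1999, 0.1715]
eef_rot: [-0.0, 0.804, 0.595, -0.0]
wrist_force: [-1.6, 1.5, -2.7]
opening: 0.092
grasp_force: 59.4
```

Call:
servo_tool:
  motion:
    - [[0,0,0.1,0,1],[0,0,0.2,0,1],[0,0,0.3,0,1],[0,0,0.4,0,1],[0,0,0.4,0,1]]

```text
time_s: 12.8
eef_pos: [0.5673, 0.1999, 0.1678]
eef_rot: [-0.0, 0.804, 0.595, -0.0]
wrist_force: [-3.5, 1.3, 0.5]
opening: 0.092
grasp_force: 60.0
```

The rim has begun to carry the weight. I ease sideways to remove the side force, settle the basket slightly, then release.

Call:
servo_tool:
  motion:
    - [[0,-0.05,0.05,0,1],[0,-0.1,0.1,0,1],[0,-0.15,0.15,0,1],[0,-0.2,0.2,0,1],[0,-0.2,0.2,0,1]]

```text
time_s: 13.3
eef_pos: [0.5661, 0.2004, 0.1663]
eef_rot: [0.0, 0.804, 0.595, 0.001]
wrist_force: [-0.8, -0.1, 3.3]
opening: 0.093
grasp_force: 60.5
```

Call:
servo_tool:
  motion:
    - [[0,0,0,0,0.7],[0,0,0,0,0.6],[0,0,0,0,0.5],[0,0,0,0,0.4],[0,0,0,0,0.4]]

```text
time_s: 13.8
eef_pos: [0.5656, 0.2003, 0.1657]
eef_rot: [0.0, 0.804, 0.595, -0.0]
wrist_force: [-0.2, -0.3, -0.6]
opening: 0.301
grasp_force: 0.0
```

Call:
servo_tool:
  motion:
    - [[0,0,-1,0,0.4],[0,0,-3,0,0.4],[0,0,-6,0,0.4],[0,0,-8,0,0.4],[0,0,-8,0,0.4]]

```text
time_s: 14.3
eef_pos: [0.5677, 0.2008, 0.2505]
eef_rot: [0.002, 0.804, 0.595, 0.003]
wrist_force: [-0.4, 0.0, 0.9]
opening: 0.296
grasp_force: 0.0
```

```bash
cat > lip.py <<'E'
from wr import *
import sys
o,c,X=wrist(); save(c,sys.argv[1]); ok=c["depth"]>0; px=c["pixels"].astype(int)
c0=np.array([.6016,.1894]); a=np.radians(-17); T=np.array([[np.cos(a),np.sin(a)],[-np.sin(a),np.cos(a)]])
Q=np.dstack([(X[...,:2]-c0)@T.T,X[...,2]])*1000
lo,hi=float(sys.argv[2]),float(sys.argv[3])
m=ok&(Q[...,0]>-95)&(Q[...,0]<-55)&(abs(Q[...,1])<40)&(Q[...,2]>lo)&(Q[...,2]<hi)
P=Q[m]; print("lip tank mm",len(P),np.percentile(P,[2,50,98],axis=0).round(1).tolist(), "slope",np.linalg.lstsq(np.c_[P[:,:2],np.ones(len(P))],P[:,2],rcond=None)[0].round(3))
m=ok&(abs(Q[...,0]+38)<30)&(abs(Q[...,1])<40)&(Q[...,2]>140)&(px.max(-1)<80)&(Q[...,2]<180); P=Q[m]; print("grip",len(P),np.percentile(P,[2,50,98],axis=0).round(1).tolist())
R=Rt(o); p=o["eef_pos"]; print("TCP tank",(p[:2]-c0)@T.T*1000,p[2])
E
python3 lip.py w6.png 108 135; python3 go.py .5669 .1989 .17 73
```

```text
lip tank mm 2090 [[-81.6, -32.7, 111.5], [-72.8, 2.5, 124.7], [-65.7, 34.2, 126.2]] slope [ -0.244  -0.    106.067]
grip 1000 [[-41.7, -24.8, 163.5], [-38.0, 2.5, 165.8], [-34.2, 27.4, 167.2]]
TCP tank [-35.73912891   0.97486698] 0.2505150034631745
t 14.35 pos [0.5667 0.2006 0.2482] yaw 73.02 q [ 8.2 13.9 88.8 -0.  77.  25.2] F [ 0.9 -0.8 -0.6] open 0.298 gf 0.0
shift cm [-0.17  0.04  7.82] twist 0.02
```

View pics/w6.png

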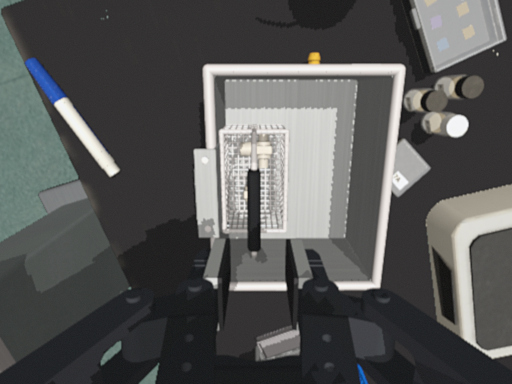

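The basket hangs by the flare. Its lip (207,195 in the wrist view) has its top at z = 125 mm and is centred at tank (-74, +1), which is 17 mm above the rim. I turn the jaws 90° so the closed fingers stay well clear of the bow, then press on the middle of the lip.

Call:
servo_tool:
  motion:
    - [[0,0,0,-8.5,0.6],[0,0,0,-17,0.8],[0,0,0,-25.5,1],[0,0,0,-34,1],[0,0,0,-42,1]]

```text
time_s: 14.85
eef_pos: [0.5647, 0.2002, 0.2441]
eef_rot: [-0.001, 0.535, 0.845, -0.001]
wrist_force: [-0.7, -0.6, -0.4]
opening: 0.002
grasp_force: 0.0
```

Call:
servo_tool:
  motion:
    - [[0,0,0,-8.5,1],[0,0,0,-17,1],[0,0,0,-25.5,1],[0,0,0,-34,1],[0,0,0,-42,1]]

```text
time_s: 15.35
eef_pos: [0.5648, 0.2002, 0.2441]
eef_rot: [-0.001, 0.196, 0.981, -0.0]
wrist_force: [0.4, 0.3, 0.1]
opening: -0.002
grasp_force: 0.0
```

Call:
servo_tool:
  motion:
    - [[0,0,0,-6,1],[0,0,0,-6,1],[0,0,0,-6,1]]

```text
time_s: 15.65
eef_pos: [0.5651, 0.2003, 0.2448]
eef_rot: [-0.001, 0.149, 0.989, -0.0]
wrist_force: [-0.0, -0.1, -0.0]
opening: -0.001
grasp_force: 0.0
```

```bash
python3 go.py .5322 .2120 .155 163
```

```text
t 15.65 pos [0.5651 0.2003 0.2448] yaw 162.84 q [  8.2  14.1  89.   -0.   77.  -64.7] F [-0.  -0.1 -0. ] open -0.001 gf 0.0
shift cm [3.47 0.15 8.98] twist -0.16
```

Call:
servo_tool:
  motion:
    - [[1.2,0.05,0,0,1],[2.4,0.1,0,0,1],[3.5,0.15,0,0,1],[3.5,0.15,2,0,1],[3.5,0.15,4,0,1]]

```text
time_s: 16.15
eef_pos: [0.5319, 0.2129, 0.2065]
eef_rot: [0.001, 0.147, 0.989, 0.0]
wrist_force: [-0.6, -0.4, 0.1]
opening: 0.007
grasp_force: 0.0
```

Call:
servo_tool:
  motion:
    - [[0,0,1.5,0,1],[0,0,3,0,1],[0,0,4.2,0,1],[0,0,4.8,0,1],[0,0,4.8,0,1]]

```text
time_s: 16.65
eef_pos: [0.5321, 0.2119, 0.1568]
eef_rot: [-0.001, 0.148, 0.989, -0.0]
wrist_force: [-0.3, 0.5, 0.9]
opening: 0.004
grasp_force: 0.0
```

```bash
python3 go.py .5322 .2120 .150 163
```

```text
t 16.65 pos [0.5321 0.2119 0.1568] yaw 163.0 q [  9.8  16.3  97.2   0.   66.6 -63.2] F [-0.3  0.5  0.9] open 0.004 gf 0.0
shift cm [-0.01  0.01  0.68] twist 0.0
```

Call:
servo_tool:
  motion:
    - [[0,0,0.2,0,1],[0,0,0.4,0,1],[0,0,0.6,0,1],[0,0,0.7,0,1],[0,0,0.7,0,1]]

```text
time_s: 17.15
eef_pos: [0.5325, 0.212, 0.1508]
eef_rot: [-0.0, 0.148, 0.989, 0.0]
wrist_force: [-0.7, -1.0, 0.3]
opening: 0.001
grasp_force: 0.0
```

Call:
servo_tool:
  motion:
    - [[0,0,0.1,0,1],[0,0,0.2,0,1],[0,0,0.3,0,1],[0,0,0.4,0,1],[0,0,0.4,0,1]]

```text
time_s: 17.65
eef_pos: [0.5327, 0.2123, 0.1474]
eef_rot: [0.0, 0.148, 0.989, 0.0]
wrist_force: [-3.2, 1.2, 4.5]
opening: -0.001
grasp_force: 2.4
```

Call:
servo_tool:
  motion:
    - [[0,0,0.1,0,1],[0,0,0.2,0,1],[0,0,0.3,0,1],[0,0,0.4,0,1],[0,0,0.4,0,1]]

```text
time_s: 18.15
eef_pos: [0.5329, 0.2127, 0.1451]
eef_rot: [0.001, 0.148, 0.989, 0.001]
wrist_force: [-7.0, 0.5, 15.8]
opening: 0.0
grasp_force: 7.8
```

Call:
servo_tool:
  motion:
    - [[0,0,0.1,0,1],[0,0,0.2,0,1],[0,0,0.3,0,1],[0,0,0.3,0,1]]

```text
time_s: 18.55
eef_pos: [0.5322, 0.2119, 0.1392]
eef_rot: [-0.0, 0.148, 0.989, -0.0]
wrist_force: [0.3, 0.1, 0.4]
opening: -0.004
grasp_force: 0.0
```

```bash
python3 lip.py w7.png 100 130; python3 go.py .5322 .2120 .133 163
```

```text
lip tank mm 4077 [[-84.2, -37.4, 104.4], [-77.2, -0.0, 112.0], [-66.7, 37.5, 128.8]] slope [-4.7300e-01  3.0000e-03  7.7188e+01]
grip 2674 [[-67.6, -34.9, 143.2], [-65.4, 1.4, 172.1], [-42.1, 38.4, 179.1]]
TCP tank [-72.90913314   1.23445243] 0.13920515451099488
t 18.6 pos [0.5323 0.2119 0.1393] yaw 163.01 q [  9.8  17.6  97.8  -0.   64.7 -63.2] F [-0.5 -0.3  0. ] open 0.002 gf 0.0
shift cm [0.01 0.01 0.63] twist 0.01
```

It snapped through and the force fell to zero. I follow down to press the lip fully home.

Call:
servo_tool:
  motion:
    - [[0,0,0.1,0,1],[0,0,0.25,0,1],[0,0,0.4,0,1],[0,0,0.5,0,1],[0,0,0.5,0,1]]

```text
time_s: 19.1
eef_pos: [0.5324, 0.212, 0.1345]
eef_rot: [-0.0, 0.148, 0.989, -0.0]
wrist_force: [-0.1, -0.3, -0.2]
opening: -0.0
grasp_force: 0.0
```

Call:
servo_tool:
  motion:
    - [[0,0,0.1,0,1],[0,0,0.2,0,1],[0,0,0.3,0,1],[0,0,0.3,0,1]]

```text
time_s: 19.5
eef_pos: [0.5327, 0.2121, 0.133]
eef_rot: [0.0, 0.148, 0.989, -0.0]
wrist_force: [-3.8, -1.2, 8.9]
opening: 0.001
grasp_force: 4.2
```

Call:
servo_tool:
  motion:
    - [[0,0,0.1,0,1],[0,0,0.2,0,1],[0,0,0.3,0,1],[0,0,0.3,0,1]]

```text
time_s: 19.9
eef_pos: [0.5328, 0.2122, 0.1328]
eef_rot: [0.0, 0.147, 0.989, -0.0]
wrist_force: [-13.6, -3.1, 29.5]
opening: 0.001
grasp_force: 14.3
```

Call:
servo_tool:
  motion:
    - [[0,0,-0.3,0,1],[0,0,-0.8,0,1],[0,0,-2,0,1],[0,0,-4.5,0,1],[0,0,-7,0,1]]

```text
time_s: 20.4
eef_pos: [0.5322, 0.212, 0.1994]
eef_rot: [-0.001, 0.148, 0.989, -0.0]
wrist_force: [0.2, -0.4, -0.1]
opening: -0.005
grasp_force: 0.0
```

Call:
servo_tool:
  motion:
    - [[-2,0,-2,0,1],[-4,0,-4,0,1],[-4,0,-5,0,1],[-4,0,-5,0,1]]

```text
time_s: 20.8
eef_pos: [0.5715, 0.2004, 0.2505]
eef_rot: [0.001, 0.148, 0.989, 0.0]
wrist_force: [-0.4, 0.4, -0.3]
opening: -0.001
grasp_force: 0.0
```

```bash
python3 lip.py w8.png 100 130
python3 - <<'E'
from h import *
s=ctrl.camera("scene"); t=ctrl.camera("top"); w=cv2.imread("pics/w8.png")
a=cv2.resize(s["pixels"][130:260,150:280,::-1],(400,400),interpolation=cv2.INTER_CUBIC)
cv2.imwrite("pics/f8.png",np.hstack([a,cv2.resize(w[40:340,106:406],(400,400))]))
S=np.load("scene.npy",allow_pickle=True).item();T=np.load("top.npy",allow_pickle=True).item()
for n,c,d,boxes in(("top",t,T,{"bottle":(135,165,140,168),"dish":(236,260,250,275),"tape":(225,255,335,365)}),):
    for k,(a,b,e,f) in boxes.items(): print(k,np.abs(c["pixels"][a:b,e:f].astype(int)-d["pixels"][a:b,e:f]).mean())
E
```

```text
lip tank mm 2071 [[-82.1, -36.8, 104.5], [-74.0, 0.5, 108.5], [-66.2, 36.9, 110.2]] slope [-8.00000e-03  2.00000e-03  1.07746e+02]
grip 1082 [[-42.1, -25.0, 140.9], [-39.5, 0.6, 149.1], [-34.8, 25.9, 151.0]]
TCP tank [-32.03874394   1.74952835] 0.2505383501793371
bottle 24.594444444444445
dish 5.421111111111111
tape 4.205925925925926
```

View pics/f8.png

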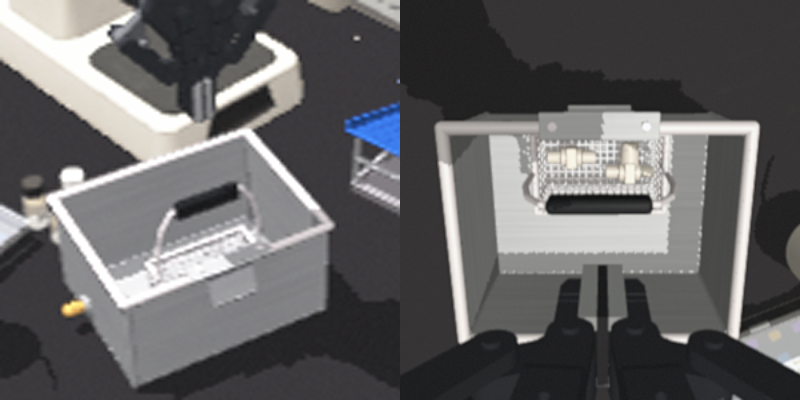

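The lip is home: its top is at 108.5 mm (108 expected), level within 0.8%, and it stayed put under 29 N. The left panel shows the tongue under the bead at (235,290), and the right panel shows both adapters in the basket at (570,157) and (630,165). The bottle patch differs from the first picture, so I compare the red cap's position before handing in.

Call:
servo_tool:
  motion:
    - [[0,0,-2,0,1],[0,0,-4,0,1],[0,0,-5,0,1],[0,0,-5,0,1]]

```text
time_s: 21.35
eef_pos: [0.5709, 0.2007, 0.2997]
eef_rot: [0.001, 0.148, 0.989, 0.0]
wrist_force: [-0.4, 0.5, 0.3]
opening: -0.003
grasp_force: 0.0
```

Run:
```python
from h import *
for n,(a,b,e,f) in (("top",(130,170,135,175)),("scene",(185,255,110,155))):
    for c in (np.load(n+".npy",allow_pickle=True).item(),ctrl.camera(n)):
        p=c["pixels"][a:b,e:f]; h=cv2.cvtColor(p,cv2.COLOR_RGB2HSV)
        m=((h[...,0]<8)|(h[...,0]>172))&(h[...,1]>140)&(h[...,2]>70)
        X=cloud(c)[a:b,e:f][m]; print(n,m.sum(),np.argwhere(m).mean(0)+[a,e],np.median(X,0),p.mean())
```

```text
top 101 [144.45544554 147.65346535] [0.70021597 0.36006288 0.14878959] 103.86375
top 99 [144.51515152 147.66666667] [0.70043486 0.36048531 0.14901192] 147.24625
scene 94 [206.37234043 125.90425532] [0.69470354 0.37098258 0.14362753] 132.69227513227514
scene 80 [206.9625 126.125 ] [0.69394853 0.37100275 0.14148879] 146.8078306878307
```

The bottle has not moved: its cap is at the same place and only the lighting changed. Handing in.

```bash
python3 -c "
from bench import ctrl
print(ctrl.hand_in())"
```

```text
the job is handed in; nothing more can be done
None
```

The basket hangs level on the middle of the tank's near rim with its tongue snapped under the bead and its lip fully home; both adapters are inside, the wash bottle, petri dish and tape roll are where they were, and the job was handed in at about 21 s.

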